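# Find the softest shock mount and push its tag down

### The arm

A 6-joint arm with a two-finger parallel gripper is mounted at the origin on the work surface. World frame = base frame: x ahead of the robot, y to its left, z up, the work surface at z = 0. Lengths are in mm, angles in degrees, forces in N, time in s.
With the tool pointing down it reaches from about 300 to 850 mm from the base axis. Payload 4.2 kg.
Tool frame: the origin (TCP) lies at the very end of the fingers, on their centre line; the grasp point (between the pads) lies 19 mm behind it; z points along the fingers, y is the line along which they close (so a half turn about z gives the same grasp; the last joint's range is limited). The gripper opens to 91 mm and grips with 3 to 60 N. Pads are 32 mm wide; open, the fingers measure 118 mm over their backs; the gripper's body (76 mm by 178 mm) begins 60 mm behind the grasp point.
Start: joints at [-73.568, 18.312, 89.639, -0, 72.044, -1.146], TCP at [173.659, -548.166, 213.976] pointing down, gripper open.
Joint ranges: [-177.97, 177.97], [-48.28, 115.42], [12.27, 149.76], [-77.06, 257.06], [2.81, 150.46], [-146.56, 146.56]. Speed limits (degrees/s): [147.25, 147.25, 180, 180, 180, 180].

### API

Orientations are given as [roll, pitch, yaw] about the fixed x, y, z axes, in that order (R = Rz(yaw) Ry(pitch) Rx(roll)).
In Python, from workcell import env, eyes gives the robot as it stands.
- The arm moves only by the tool send_rows, never from a script. Its argument "targets" is text: rows parted by semicolons, each of 7 numbers parted by spaces: the shift along the tool's x, y, z in m, then the turn, a rotation vector about the tool's x, y, z in degrees, then the opening in per cent of the stroke, from 0 (shut) to 100 (fully open). A call has 1 to 12 rows; each row is the pose to reach, as a shift and turn from the pose commanded when the call began, along the tool's axes at that moment; what a row does not reach only later rows make up. A row lasts 1/12 s, in which the tool goes at most 41.7 mm and 7.16 degrees, less where a joint would pass 70% of its speed; a pose out of reach is approached as far as the arm can. A call with a gripper value outside its range is refused whole. The fingers move at their own pace and stop on an object; "grip_force" is the grip in N (left out, the last holds). Time passes only in rows, so rows that repeat a pose let the fingers close. It gives the time, the measured TCP pose, the force, the opening and the grip force at its end, in the units of the state.
- env.state(): the state, without advancing time (a new reading comes with each control period).
- eyes.grab_frame(name): name is "scene" or "top"; returns a dict with "image" (400x640x3 uint8, blue, green, red), "fovy" (degrees; the focal length in pixels is half the picture's height over the tangent of half this angle, whatever the lens; pixels are square), "cx", "cy" (the principal point, pixels), "eye" and "attitude" of the camera in the world. Camera axes: x right, y up, looking along -z (the intrinsics and any distortion apply to the point x, -y, -z); pixel columns grow to the right and rows downward; lengths in mm; the calibration is good to about 2 mm. A picture is of the moment at which its call begins. There is no depth.
- env.job_done(): hands the job in; it is judged then, once.
The state is a dict: "time_s": time; "qpos": joint angles; "qvel": joint speeds; "effort": joint torques, N m; "ee_pos": TCP position; "ee_rot": TCP orientation; "force": force on the tool from outside, world axes, zero at the start; "torque": the same for the moment, N m; "gripper_width": finger opening in mm; "gripper_force": force on a finger pad.
Only numpy, scipy, OpenCV 4.12 (cv2) and the standard library are available. Lean on these libraries where they do the work, as an engineer would, in place of code of your own. Each camera call takes 0.05 s, during which the arm holds its last target. There are 200 camera calls.

### The job

With the fingertips, press down and let up the spring pads of the three shock mounts on the mat, one after another from the robot's left to its right, each clearly down by several millimetres. Then push the white tag of the softest of these three fully down and leave all other tags up. Do not lift, carry or shove the mounts, leave the spare mount off the mat and the other things on the bench alone, and finish clear of everything.

Things in the scene. Friction and masses are not known exactly. Their poses are not given: they have to be found in the camera images.
- mat: Flat grey bench mat, 190 x 420 x 1 mm, fixed, with three white-outlined places; a mount stands in each, within 20 mm of its middle. They lie at y = +135 mm (left), 0 (middle) and -135 mm (right) in the mat's frame. Origin at its centre on the bench; its x axis points roughly away from the robot (yaw within 0.25 rad), its y axis to the robot's left.
- mount_a: One of four loose, identical-looking 0.8 kg shock mounts. Aluminium base plate 130 x 74 x 10 mm; on it, 32 mm from the centre towards -x (the robot's side), a round black pad on a coil spring; 36 mm from the centre towards +x, an upright white tag in a black guide. Nothing is taller than 70 mm. Origin: centre of the plate's underside; x from pad to tag, z up. Yaw within 0.5 rad of the robot's.
- pad_a_top (a point): Centre of the top face of the spring pad of mount_a: a disc 44 mm across, 14 mm thick, top 64 mm above the bench when free. Moves with the pad.
- pad_a (a joint): How far the pad of mount_a is pressed down (m): 0 free, 0.014 at the stop. It springs back. The push is about 1 N to start it, then rises evenly with depth; to the stop it takes about 4 N on the softest of all mounts and about 19 N on the hardest. It counts as pressed from 0.003 on.
- tag_a_top (a point): Centre of the top face of the tag of mount_a: 13 mm (along mount x) by 32 mm (along mount y), 70 mm above the bench when up, 56 mm when down; the guide's rim around it (24 x 44 mm) is 50 mm above the bench. Moves with the tag.
- tag_a (a joint): How far the tag of mount_a is pushed down (m): 0 up, 0.014 at its stop. It slides stiffly, about 3 N all the way, and stays where it is left; it does not spring back. Down means more than 0.011.
- mount_b: Another shock mount, looking just like mount_a. The four differ only in spring stiffness, each 1.6 to 2 times the next softer. Which three stand on the mat, and where, changes every time; the fourth is the spare, standing off the mat, about 0.3 m to the left of the mat's centre.
- pad_b_top (a point): Centre of the top face of the spring pad of mount_b: a disc 44 mm across, 14 mm thick, top 64 mm above the bench when free. Moves with the pad.
- pad_b (a joint): How far the pad of mount_b is pressed down (m): 0 free, 0.014 at the stop. It springs back. As pad_a.
- tag_b_top (a point): Centre of the top face of the tag of mount_b: 13 mm (along mount x) by 32 mm (along mount y), 70 mm above the bench when up, 56 mm when down; the guide's rim around it (24 x 44 mm) is 50 mm above the bench. Moves with the tag.
- tag_b (a joint): How far the tag of mount_b is pushed down (m): 0 up, 0.014 at its stop. As tag_a.
- mount_c: Another shock mount, looking just like mount_a (see mount_a and mount_b).
- pad_c_top (a point): Centre of the top face of the spring pad of mount_c: a disc 44 mm across, 14 mm thick, top 64 mm above the bench when free. Moves with the pad.
- pad_c (a joint): How far the pad of mount_c is pressed down (m): 0 free, 0.014 at the stop. It springs back. As pad_a.
- tag_c_top (a point): Centre of the top face of the tag of mount_c: 13 mm (along mount x) by 32 mm (along mount y), 70 mm above the bench when up, 56 mm when down; the guide's rim around it (24 x 44 mm) is 50 mm above the bench. Moves with the tag.
- tag_c (a joint): How far the tag of mount_c is pushed down (m): 0 up, 0.014 at its stop. As tag_a.
- mount_d: Another shock mount, looking just like mount_a (see mount_a and mount_b).
- pad_d_top (a point): Centre of the top face of the spring pad of mount_d: a disc 44 mm across, 14 mm thick, top 64 mm above the bench when free. Moves with the pad.
- pad_d (a joint): How far the pad of mount_d is pressed down (m): 0 free, 0.014 at the stop. It springs back. As pad_a.
- tag_d_top (a point): Centre of the top face of the tag of mount_d: 13 mm (along mount x) by 32 mm (along mount y), 70 mm above the bench when up, 56 mm when down; the guide's rim around it (24 x 44 mm) is 50 mm above the bench. Moves with the tag.
- tag_d (a joint): How far the tag of mount_d is pushed down (m): 0 up, 0.014 at its stop. As tag_a.
- jar_mid (a point): Middle (half-way up) of a closed white jar with black lid, 72 mm across and 75 mm tall, standing beyond the mat. Bystander.
- screwdriver_grip (a point): Middle of the handle of a green-handled screwdriver lying on the bench between the robot and the mat, roughly crosswise. Bystander.
- screwbox: Clear open box with compartments, 130 x 90 x 30 mm, to the right of the mat. Origin: centre of its underside. Bystander.

How it is judged:
By the outcome, as a careful person would: the job done as asked, in the order asked, and still so for the second after the job is handed in, with the robot touching nothing.
It also fails if it takes over 51 s, if anything falls off the work surface, if the arm or the gripper's body presses on something with over 40 N, if the wrist force passes 120 N, or if a joint passes its speed limit or range.

## Working session

There is one attempt and no reset: what is moved stays moved. The work goes in short steps, Python scripts to look and compute and a tool call to move; the robot and the scene stay as the last step left them, time stands still between calls to the robot, and variables do not carry over. Pictures are saved under pics/ and viewed, at most 10 in all, crops included, and the job is handed in when it is done.

Besides the shell and the picture viewer there is one more tool, called after "Request:" by a JSON object that holds its "api" and its "payload". send_rows: Moves the arm, as the interface text tells. Its arguments: {"type":"object","properties":{"targets":{"type":"string"},"grip_force":{"type":"number"}},"required":["targets"]}

```bash
ls; mkdir -p pics
python3 - <<'E'
from workcell import env, eyes
import cv2
print(env.state())
for n in("scene","top"):
    f=eyes.grab_frame(n); cv2.imwrite(f"pics/{n}0.png",f.pop("image")); print(f)
E
```

```text
pics
{'time_s': 0.0, 'qpos': array([-7.35671153e+01,  1.83526182e+01,  8.97069988e+01,  2.92792945e-04,
        7.20431890e+01, -1.14608082e+00]), 'qvel': array([ 0.07319521, -0.08386107,  0.05868722,  0.03686357, -0.01440982,
        0.01540794]), 'effort': array([ 3.89961191e-03, -4.12450218e+01, -2.31971991e+01,  7.31169200e-02,
        4.58566484e-02, -1.51323884e-04]), 'ee_pos': array([ 173.51889221, -547.66242241,  213.10646739]), 'ee_rot': array([-1.79897220e+02, -2.33459067e-03,  1.75788729e+01]), 'force': array([ 0.66859146, -0.13715651, -0.17404735]), 'torque': array([ 0.03504178,  0.00477634, -0.02849771]), 'gripper_force': 0.0, 'gripper_width': 91.34291549378047}
{'fovy': 43.37165215369916, 'cx': 317.3997369635573, 'cy': 207.30240232361024, 'eye': array([1152.88198838,  749.87608552,  869.66791734]), 'attitude': array([ 5.02430571e+01, -2.96165657e-02,  1.42599861e+02])}
{'fovy': 55.22572646952842, 'cx': 325.02734783249906, 'cy': 199.5878860400049, 'eye': array([ 402.76322723,  -15.0710032 , 1060.31579849]), 'attitude': array([  9.02013813,   0.63370681, -90.9870978 ])}
```

View pics/top0.png

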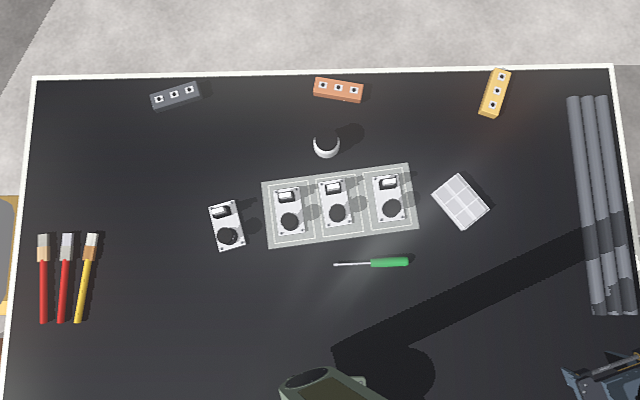

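View pics/scene0.png

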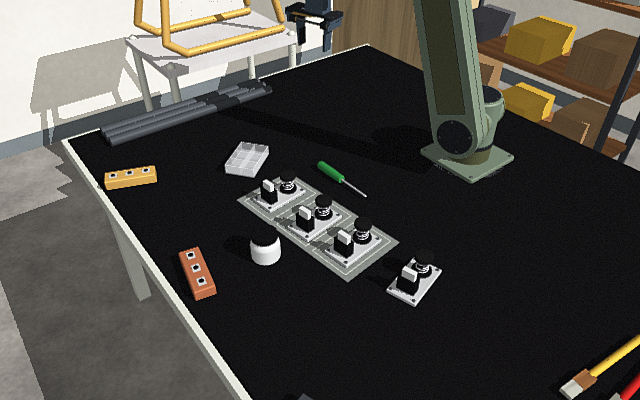

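Top view: the mat's mounts have pads near (290,222), (338,216) and (391,208), tags on the far side, and the spare at (227,226). In the scene view, the screwdriver, jar and box are clear of the mat. I'll zoom in on both.

Run:
```python
import cv2
a=cv2.imread("pics/top0.png")[155:255,255:425]
cv2.imwrite("pics/topc.png",cv2.resize(a,None,fx=4.7,fy=4.7,interpolation=cv2.INTER_CUBIC))
a=cv2.imread("pics/scene0.png")[170:285,235:400]
cv2.imwrite("pics/scenec.png",cv2.resize(a,None,fx=4.8,fy=4.8,interpolation=cv2.INTER_CUBIC))
```

```text
(no output)
```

View pics/topc.png

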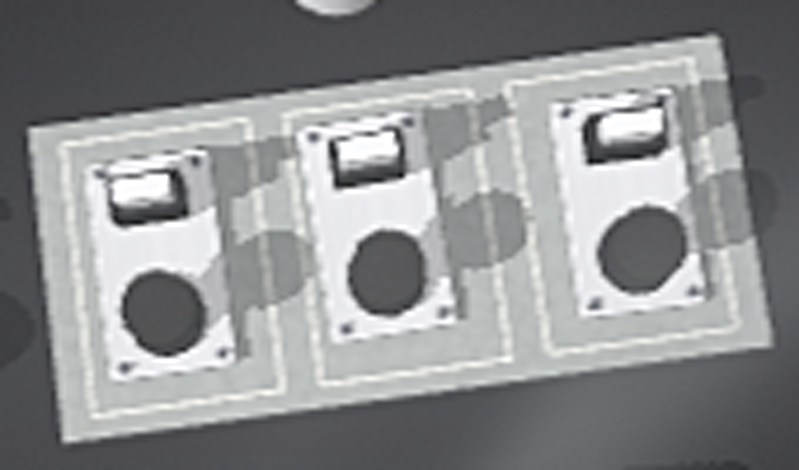

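View pics/scenec.png

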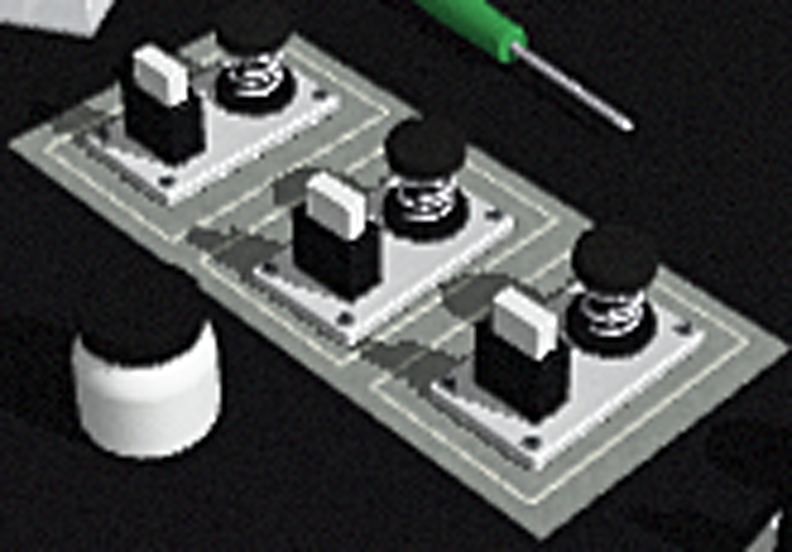

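The mats, plates and tags are clear. All three tags are up, and the left mount is lowest in the scene view. Next is a pose fit from the corners read off in both crops.

```bash
cat > h.py <<'E'
import numpy as np, cv2
from scipy.spatial.transform import Rotation as Ro
from scipy.optimize import least_squares
CAM={"scene":(43.37165215369916,317.39974,207.30240,[1152.88198838,749.87608552,869.66791734],[50.2430571,-.0296165657,142.599861]),
"top":(55.22572646952842,325.02735,199.58789,[402.76322723,-15.0710032,1060.31579849],[9.02013813,.63370681,-90.9870978])}
def proj(n,P):
    fv,cx,cy,e,a=CAM[n]; f=200/np.tan(np.radians(fv/2))
    q=Ro.from_euler("xyz",a,degrees=True).inv().apply(np.atleast_2d(P)-e)
    return np.c_[cx+f*q[:,0]/-q[:,2], cy+f*q[:,1]/q[:,2]]
def up(n,p): 
    s,o=(4.7,(255,155)) if n=="top" else (4.8,(235,170))
    return (np.array(p,float)+.5)/s-.5+o
def T(v,L):
    L=np.atleast_2d(L).astype(float); return np.c_[Ro.from_euler("z",v[2]).apply(L)[:,:2]+v[:2],L[:,2]]
C=lambda z:[[65,37,z],[65,-37,z],[-65,-37,z],[-65,37,z]]
E
python3 - <<'E'
from h import *
def fit(Lt,pt,Ls,ps,v0):
    fun=lambda v:np.r_[(proj("top",T(v,Lt))-up("top",pt)).ravel(),(proj("scene",T(v,Ls))-up("scene",ps)).ravel()] 
    r=least_squares(fun,v0,loss="soft_l1"); return r.x,fun(r.x).reshape(-1,2)
m=[[95,210,1],[95,-210,1],[-95,-210,1],[-95,210,1]]
v,e=fit(m,[(28,128),(718,36),(773,346),(63,441)],[m[0],m[3],m[1]],[(542,540),(790,347),(10,147)],[550,0,0])
print("mat",v,"\n",e.round(1)); M=v
D={"L":([(87,165),(205,150),(237,362),(112,378),(163,312)],[(435,382),(537,460),(705,332),(527,308)]),
"M":([(297,128),(412,112),(460,320),(330,342),(387,271)],[(252,268),(350,333),(513,215),(337,192)]),
"R":([(553,103),(670,90),(708,302),(583,318),(645,250)],[(90,135),(170,195),(338,97),(160,64)])}
for k,y in zip("LMR",(135,0,-135)):
    c=C(11); v0=np.r_[T(M,[0,y,0])[0,:2],M[2]]
    v,e=fit(c+[[-32,0,64]],D[k][0],[c[1],c[0],c[3],[36,0,70]],D[k][1],v0)
    print(k,v[:2].round(1),np.degrees(v[2]).round(1),"pad",T(v,[-32,0,64])[0].round(1),"tag",T(v,[36,0,70])[0].round(1)); print(e.round(1).tolist())
E
```

```text
mat [ 5.56109188e+02 -4.45517242e+01  1.16544850e-01] 
 [[ 0.1 -0.2]
 [-0.  -0.3]
 [-0.3 -0. ]
 [ 0.   0.2]
 [-0.  -0.1]
 [ 0.6  0.2]
 [-0.4 -0.9]]
L [540.4  95. ] 7.5 pad [508.7  90.8  64. ] tag [576.1  99.7  70. ]
[[-0.7, 0.1], [0.4, -0.6], [0.1, 0.3], [-0.0, 0.9], [-1.2, -0.9], [-1.1, 0.2], [0.1, -0.3], [0.5, -0.5], [-0.1, -0.7]]
M [561.5 -32.7] 9.0 pad [529.9 -37.7  64. ] tag [597.1 -27.1  70. ]
[[-0.4, 0.1], [1.2, -1.0], [-0.5, 0.2], [0.7, 0.3], [0.1, -1.2], [-0.0, 0.1], [0.2, 0.3], [0.9, 0.2], [0.2, -0.6]]
R [ 571.9 -180.9] 6.4 pad [ 540.1 -184.5   64. ] tag [ 607.6 -176.9   70. ]
[[-1.0, 0.0], [0.2, -0.6], [-0.4, 0.1], [-0.5, 0.2], [1.0, -1.6], [-0.6, -0.3], [0.0, -0.2], [1.0, -0.5], [0.3, -1.3]]
```

Request:
{"api": "send_rows", "payload": {"targets": "0.02 -0.02 0 0 0 0 0; 0.045 -0.045 0 0 0 0 0; 0.07 -0.07 0.01 0 0 0 0; 0.095 -0.095 0.02 0 0 0 0; 0.12 -0.12 0.03 0 0 0 0; 0.145 -0.145 0.04 0 0 0 0; 0.17 -0.17 0.05 0 0 0 0; 0.195 -0.195 0.06 0 0 0 0; 0.22 -0.22 0.06 0 0 0 0; 0.245 -0.245 0.06 0 0 0 0; 0.27 -0.27 0.06 0 0 0 0; 0.295 -0.295 0.06 0 0 0 0", "grip_force": 20}}

```text
time_s: 1.1
ee_pos: [365.9, -176.1, 153.8]
ee_rot: [-180.0, 0.0, 17.6]
force: [0.5, -0.3, -0.5]
gripper_width: 14.0
gripper_force: 0.0
```

Request:
{"api": "send_rows", "payload": {"targets": "0.024 -0.024 0 0 0 0 0; 0.048 -0.048 0 0 0 0 0; 0.072 -0.072 0 0 0 0 0; 0.096 -0.096 0 0 0 0 0; 0.12 -0.12 0 0 0 0 0; 0.144 -0.144 0 0 0 0 0; 0.168 -0.168 0 0 0 0 0; 0.19 -0.19 0 0 0 0 0; 0.205 -0.203 0 0 0 0 0; 0.213 -0.21 0 0 0 0 0; 0.217 -0.213 0 0 0 0 0; 0.217 -0.213 0 0 0 0 0"}}

```text
time_s: 2.1
ee_pos: [508.3, 90.9, 153.6]
ee_rot: [180.0, 0.0, 17.6]
force: [-0.4, -0.7, 0.6]
gripper_width: 0.4
gripper_force: 0.0
```

Request:
{"api": "send_rows", "payload": {"targets": "0 0 0.02 0 0 0 0; 0 0 0.045 0 0 0 0; 0 0 0.07 0 0 0 0; 0 0 0.08 0 0 0 0; 0 0 0.084 0 0 0 0; 0 0 0.084 0 0 0 0; 0 0 0.084 0 0 0 0"}}

```text
time_s: 2.68
ee_pos: [509.0, 90.4, 70.9]
ee_rot: [180.0, -0.1, 17.5]
force: [0.4, 0.6, 0.4]
gripper_width: 0.4
gripper_force: 0.0
```

Run:
```python
from workcell import env, eyes
import cv2,numpy as np
a=eyes.grab_frame("scene")["image"][165:285,235:400]; b=eyes.grab_frame("top")["image"][155:255,255:425]
r=lambda i:cv2.resize(i,(395,300),interpolation=cv2.INTER_CUBIC)
cv2.imwrite("pics/c1.png",np.hstack([r(a),r(b)]))
F=[]
for i in range(3):eyes.grab_frame("top");F.append(env.state()["force"])
print(F,env.state()["ee_pos"])
```

```text
[array([ 0.33517407, -0.41753739, -0.05171224]), array([-0.43647851,  1.0531831 ,  0.36109318]), array([ 0.21175274, -0.3713761 ,  0.72215169])] [508.93084626  90.79956578  70.88341617]
```

View pics/c1.png

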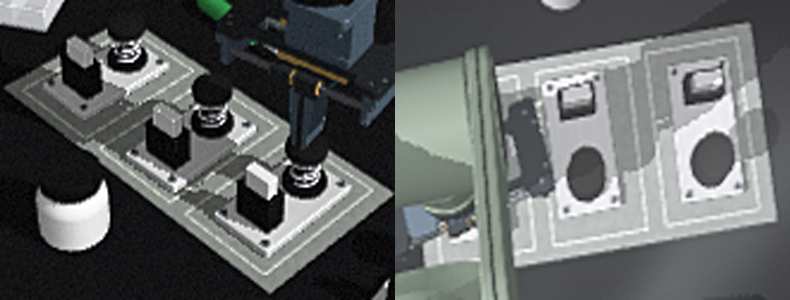

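The scene crop shows the closed fingertips centred just above the left pad, near (308,135). I'll press to about 10 mm.

Request:
{"api": "send_rows", "payload": {"targets": "0 0 0.004 0 0 0 0; 0 0 0.008 0 0 0 0; 0 0 0.012 0 0 0 0; 0 0 0.016 0 0 0 0; 0 0 0.016 0 0 0 0; 0 0 0.016 0 0 0 0; 0 0 0.016 0 0 0 0"}}

```text
time_s: 3.52
ee_pos: [508.9, 90.9, 54.3]
ee_rot: [180.0, -0.1, 17.6]
force: [0.9, 0.6, 5.0]
gripper_width: 0.5
gripper_force: 2.6
```

```bash
cat > f.py <<'E'
from workcell import env, eyes
import numpy as np
F=[];Z=[]
for i in range(14):
    eyes.grab_frame("scene");s=env.state();F.append(s["force"]);Z.append(s["ee_pos"])
F=np.array(F);print(F.mean(0).round(2),"+-",(F.std(0)/14**.5).round(2),np.mean(Z,0).round(1),s["time_s"])
E
python3 f.py
```

```text
[ 0.5  -0.15  4.96] +- [0.17 0.1  0.16] [508.9  90.9  54.4] 4.2167
```

Request:
{"api": "send_rows", "payload": {"targets": "0 0 -0.01 0 0 0 0; 0 0 -0.03 0 0 0 0; 0 0 -0.045 0 0 0 0; -0.003 0.025 -0.045 0 0 0 0; -0.008 0.055 -0.045 0 0 0 0; -0.012 0.085 -0.045 0 0 0 0; -0.016 0.11 -0.045 0 0 0 0; -0.018 0.124 -0.045 0 0 0 0; -0.018 0.129 -0.045 0 0 0 0; -0.018 0.129 -0.035 0 0 0 0; -0.018 0.129 -0.02 0 0 0 0; -0.018 0.129 -0.015 0 0 0 0"}}

```text
time_s: 5.22
ee_pos: [528.2, -36.6, 66.8]
ee_rot: [-179.9, 0.2, 17.6]
force: [-0.1, 0.6, -0.3]
gripper_width: 0.5
gripper_force: 0.0
```

Request:
{"api": "send_rows", "payload": {"targets": "0 0 0.004 0 0 0 0; 0 0 0.008 0 0 0 0; 0 0 0.012 0 0 0 0; 0 0 0.015 0 0 0 0; 0 0 0.015 0 0 0 0; 0 0 0.015 0 0 0 0; 0 0 0.015 0 0 0 0"}}

```text
time_s: 5.8
ee_pos: [530.4, -37.5, 54.4]
ee_rot: [180.0, -0.0, 17.6]
force: [-1.2, 1.2, 3.3]
gripper_width: 0.4
gripper_force: 1.4
```

```bash
python3 f.py
```

```text
[-0.39  1.38  2.92] +- [0.13 0.15 0.1 ] [530.5 -37.7  54.2] 6.5
```

Request:
{"api": "send_rows", "payload": {"targets": "0 0 -0.01 0 0 0 0; 0 0 -0.03 0 0 0 0; 0 0 -0.045 0 0 0 0; -0.006 0.025 -0.045 0 0 0 0; -0.014 0.055 -0.045 0 0 0 0; -0.021 0.085 -0.045 0 0 0 0; -0.029 0.115 -0.045 0 0 0 0; -0.034 0.137 -0.045 0 0 0 0; -0.035 0.142 -0.045 0 0 0 0; -0.035 0.142 -0.035 0 0 0 0; -0.035 0.142 -0.02 0 0 0 0; -0.035 0.142 -0.015 0 0 0 0"}}

```text
time_s: 7.5
ee_pos: [537.8, -182.1, 66.7]
ee_rot: [-179.8, 0.2, 17.6]
force: [-0.5, 0.4, -0.7]
gripper_width: 0.3
gripper_force: 0.0
```

Request:
{"api": "send_rows", "payload": {"targets": "0 0 0.004 0 0 0 0; 0 0 0.008 0 0 0 0; 0 0 0.012 0 0 0 0; 0 0 0.015 0 0 0 0; 0 0 0.015 0 0 0 0; 0 0 0.015 0 0 0 0; 0 0 0.015 0 0 0 0"}}

```text
time_s: 8.08
ee_pos: [539.1, -182.4, 55.0]
ee_rot: [-179.9, 0.0, 17.6]
force: [-4.0, 2.9, 7.9]
gripper_width: 0.6
gripper_force: 4.1
```

```bash
python3 f.py
```

```text
[-3.56  2.97  7.91] +- [0.13 0.19 0.11] [ 539.1 -182.4   55. ] 8.7833
```

Forces at about 10 mm depth: left 5.0 N, middle 2.9 N, right 7.9 N, so the middle mount is the softest. I'll move over its tag next.

Request:
{"api": "send_rows", "payload": {"targets": "0 0 -0.01 0 0 0 0; 0 0 -0.03 0 0 0 0; 0 0 -0.056 0 0 0 0; 0.015 -0.02 -0.056 0 0 0 0; 0.034 -0.044 -0.056 0 0 0 0; 0.053 -0.068 -0.056 0 0 0 0; 0.073 -0.093 -0.056 0 0 0 0; 0.09 -0.115 -0.056 0 0 0 0; 0.1 -0.128 -0.056 0 0 0 0; 0.102 -0.131 -0.056 0 0 0 0; 0.102 -0.131 -0.035 0 0 0 0; 0.102 -0.131 -0.025 0 0 0 0"}}

```text
time_s: 9.78
ee_pos: [596.9, -28.0, 78.1]
ee_rot: [180.0, 0.0, 17.6]
force: [-1.0, 0.2, -0.7]
gripper_width: 0.3
gripper_force: 0.0
```

Run:
```python
from workcell import env, eyes
import cv2,numpy as np
for i in range(3): a=eyes.grab_frame("scene")["image"]
a=a[165:285,235:400]; b=eyes.grab_frame("top")["image"][155:255,255:425]
r=lambda i:cv2.resize(i,(395,300),interpolation=cv2.INTER_CUBIC)
cv2.imwrite("pics/c2.png",np.hstack([r(a),r(b)])); print(env.state()["ee_pos"])
```

```text
[597.14818009 -28.681978    78.99993862]
```

View pics/c2.png

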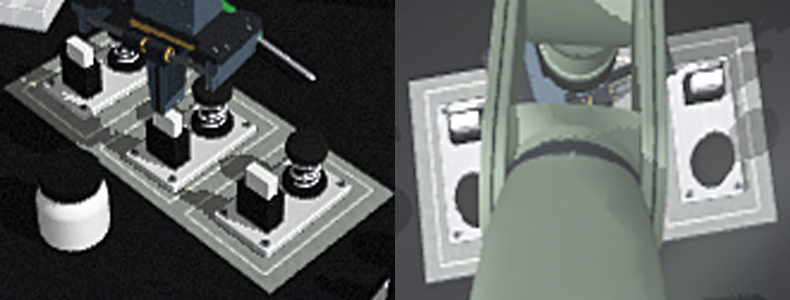

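The scene crop shows the fingertips directly above the middle tag, near (168,108), and the mounts have not moved. I'll push it down.

Request:
{"api": "send_rows", "payload": {"targets": "0 0 0.005 0 0 0 0; 0 0 0.009 0 0 0 0; 0 0 0.013 0 0 0 0; 0 0 0.017 0 0 0 0; 0 0 0.02 0 0 0 0; 0 0 0.023 0 0 0 0; 0 0 0.0245 0 0 0 0; 0 0 0.0245 0 0 0 0; 0 0 0.0245 0 0 0 0; 0 0 0.0245 0 0 0 0"}}

```text
time_s: 10.82
ee_pos: [598.0, -28.3, 56.2]
ee_rot: [179.9, -0.1, 17.6]
force: [-2.5, -2.1, 11.6]
gripper_width: 0.4
gripper_force: 5.7
```

At the stop: z is 56.2 and the force is 11.6 N. Now I'll retreat upward and clear.

Request:
{"api": "send_rows", "payload": {"targets": "0 0 -0.01 0 0 0 0; 0 0 -0.03 0 0 0 0; 0 0 -0.06 0 0 0 0; 0 0 -0.1 0 0 0 0; 0 0 -0.13 0 0 0 0; -0.02 0.02 -0.14 0 0 0 0; -0.045 0.045 -0.14 0 0 0 0; -0.07 0.07 -0.14 0 0 0 0; -0.095 0.095 -0.14 0 0 0 0; -0.12 0.12 -0.14 0 0 0 0; -0.145 0.145 -0.14 0 0 0 0; -0.17 0.17 -0.14 0 0 0 0"}}

```text
time_s: 11.82
ee_pos: [485.4, -242.1, 194.3]
ee_rot: [-179.9, 0.0, 17.6]
force: [0.3, -0.4, -0.0]
gripper_width: 0.4
gripper_force: 0.0
```

Request:
{"api": "send_rows", "payload": {"targets": "-0.025 0.025 0 0 0 0 0; -0.05 0.05 0 0 0 0 0; -0.075 0.075 0 0 0 0 0; -0.1 0.1 0 0 0 0 0; -0.125 0.125 0 0 0 0 0; -0.15 0.15 0 0 0 0 0; -0.165 0.165 0 0 0 0 0; -0.175 0.175 0 0 0 0 0; -0.18 0.18 0 0 0 0 0; -0.18 0.18 0 0 0 0 0; -0.18 0.18 0 0 0 0 0"}}

```text
time_s: 12.73
ee_pos: [369.8, -466.3, 194.3]
ee_rot: [-179.9, -0.0, 17.6]
force: [0.5, 0.9, 1.0]
gripper_width: 0.4
gripper_force: 0.0
```

Run:
```python
from workcell import env, eyes
import cv2,numpy as np
a=eyes.grab_frame("scene")["image"][165:285,235:400]; b=eyes.grab_frame("top")["image"][155:255,255:425]
r=lambda i:cv2.resize(i,(395,300),interpolation=cv2.INTER_CUBIC)
cv2.imwrite("pics/c3.png",np.hstack([r(a),r(b)])); print(env.state()["ee_pos"])
```

```text
[ 370.12264205 -465.98444487  194.48347743]
```

View pics/c3.png

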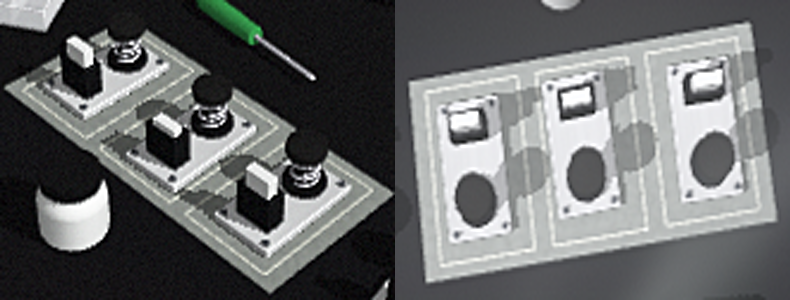

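The middle tag is down (168,124), the other two are up, the pads have sprung back, and the mounts have not moved.

```bash
python3 -c "
from workcell import env
print(env.job_done())"
```

```text
the job is handed in; nothing more can be done
None
```

I pressed and released the three pads from left to right, each about 9–10 mm down; the middle mount was the softest (2.9 N, against 5.0 N left and 7.9 N right), so its tag is fully down, the other tags are up, the arm is clear, and the job is handed in (about 13 s on the robot's clock).

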